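# Unpack the hole saws onto the bench rack

### The arm

A 7-joint arm with a two-finger parallel gripper is mounted at the origin on a cart in front of the work surface, level with it; the furniture and walls round the work are solid. World frame = base frame: x ahead of the robot, y to its left, z up, the work surface at z = 0. Lengths are in mm, angles in rad, forces in N, time in s.
With the tool pointing down it reaches from about 400 to 875 mm from the base axis. Payload 4.4 kg.
Tool frame: the origin (TCP) lies at the very end of the fingers, on their centre line; the grasp point (between the pads) lies 19 mm behind it; z points along the fingers, y is the direction in which the jaws open and shut (so a half turn about z gives the same grasp; the last joint's range is limited). The gripper opens to 85 mm and grips with 20 to 120 N. Pads are 22 mm wide; open, the fingers measure 114 mm over their backs; the gripper's body (76 mm by 85 mm) begins 54 mm behind the grasp point. The pads swing forward as they close: fully open they stand 13 mm farther back than shut.
Start: joints at [-0.066, 0.628, 0.038, 1.517, -0.027, 0.996, -0.02], TCP at [650.014, 0.027, 231.313] pointing down, gripper open.
Joint ranges: [-3.06, 3.06], [-0.37, 2.12], [-1.25, 1.32], [0.18, 2.47], [-1.1, 4.24], [0.23, 1.98], [-2.94, 2.94]. Speed limits (rad/s): [2.57, 2.57, 3.14, 3.14, 3.14, 3.14, 3.14].

### API

Orientations are given as [roll, pitch, yaw] about the fixed x, y, z axes, in that order (R = Rz(yaw) Ry(pitch) Rx(roll)).
In Python, from cell import read_state, get_image, finish_job gives the robot as it stands.
- The arm moves only by the tool carry_out, never from a script. Its argument "series" is a list that holds one entry, the list of rows, each a list of 7 numbers: the shift along the tool's x, y, z in cm, then the turn, a rotation vector about the tool's x, y, z in rad, then the finger opening in cm, from 0 to 8.54. In form: [[[x, y, z, wx, wy, wz, grip], ...]]. A call has 1 to 5 rows; each row is the pose to reach, as a shift and turn from the pose commanded when the call began, along the tool's axes at that moment; what a row does not reach only later rows make up. A row lasts 1/12 s, in which the tool goes at most 41.7 mm and 7.16 degrees, less where a joint would pass 70% of its speed; a pose out of reach is approached as far as the arm can. A call with a gripper value outside its range is refused whole. The fingers move at their own pace and stop on an object; the grip force is fixed at half the most. Time passes only in rows, so rows that repeat a pose let the fingers close. It gives the time, the measured TCP pose, the force and the opening at its end, in the units of the state.
- read_state(): the state, without advancing time (a new reading comes with each control period).
- get_image(name): name is "scene" or "side" or "wrist"; returns a dict with "img" (384x512x3 uint8, blue, green, red), "z_map" (384x512 float32, mm along the optical axis (not along the pixel's ray), 0 where there is no reading), "mtx" (3x3 intrinsics, pixels), "T" (4x4, takes a point from camera to world coordinates); the wrist camera has in their place "T_tool_cam" (4x4, takes a point from camera to tool coordinates, whose origin is the TCP and whose axes are the flange's). Camera axes: x right, y down, z forward; pixel columns grow to the right and rows downward; lengths in mm; the calibration is good to about 2 mm. A picture is of the moment at which its call begins: read the wrist's pose just before it.
- finish_job(): hands the job in, once; it reports no verdict.
The state is a dict: "clock": time; "qpos": joint angles; "qd": joint speeds; "tau": joint torques, N m; "eef_pos": TCP position; "tool_rot": TCP orientation; "force": force on the tool from outside, world axes, zero at the start; "torque": the same for the moment, N m; "width": finger opening in mm.
Only numpy, scipy, OpenCV 4.12 (cv2) and the standard library are available. Lean on these libraries where they do the work, as an engineer would, in place of code of your own. Each camera call takes 0.05 s, during which the arm holds its last target.

### The job

Unpack the hole saws from their travel case: slide the clear lid out of its grooves and lay it flat on the bench, bar upwards. Then move the four hole saws, teeth down, to the bench rack, each one right down over the plug made for its size (smallest saw on the smallest plug, and so on up to the largest).

Things in the scene. Friction and masses are not known exactly. Their poses are not given: they have to be found in the camera images.
- saw_24_mid (a point): centre, half-way up, of the smallest hole saw: plain dark steel cup standing mouth and teeth down, outside diameter 24 mm, inside 20 mm, 40 mm tall (35 mm deep inside), flat closed top. z: its axis, up. Starts in the case: the four saws stand in a row along the case's y, 54 mm apart, in random order, each loosely over a stub 13 mm tall, 35 mm or more from the long walls
- saw_32_mid (a point): centre, half-way up, of the second smallest hole saw: plain dark steel cup standing mouth and teeth down, outside diameter 32 mm, inside 28 mm, 40 mm tall (35 mm deep inside), flat closed top. z: its axis, up. Starts in the case: the four saws stand in a row along the case's y, 54 mm apart, in random order, each loosely over a stub 13 mm tall, 35 mm or more from the long walls
- saw_41_mid (a point): centre, half-way up, of the second largest hole saw: plain dark steel cup standing mouth and teeth down, outside diameter 41 mm, inside 37 mm, 40 mm tall (35 mm deep inside), flat closed top. z: its axis, up. Starts in the case: the four saws stand in a row along the case's y, 54 mm apart, in random order, each loosely over a stub 13 mm tall, 35 mm or more from the long walls
- saw_50_mid (a point): centre, half-way up, of the largest hole saw: plain dark steel cup standing mouth and teeth down, outside diameter 50 mm, inside 46 mm, 40 mm tall (35 mm deep inside), flat closed top. z: its axis, up. Starts in the case: the four saws stand in a row along the case's y, 54 mm apart, in random order, each loosely over a stub 13 mm tall, 35 mm or more from the long walls
- seat_24 (a point): seat of the 24 mm saw: on the axis of its plug, at the top face of its 62 mm square wooden block (20 mm above the bench), where the teeth rest. Plug 22 mm tall, 15 mm wide in its lowest 5 mm, tapering to 6 mm at 20 mm: a saw let go 5 mm up slips down and centres itself. Four blocks in a row along y, 64 mm apart, random order, in a shallow tray; place with fingers closing along x. z up
- seat_32 (a point): seat of the 32 mm saw: on the axis of its plug, at the top face of its 62 mm square wooden block (20 mm above the bench), where the teeth rest. Plug 22 mm tall, 23 mm wide in its lowest 5 mm, tapering to 14 mm at 20 mm: a saw let go 5 mm up slips down and centres itself. Four blocks in a row along y, 64 mm apart, random order, in a shallow tray; place with fingers closing along x. z up
- seat_41 (a point): seat of the 41 mm saw: on the axis of its plug, at the top face of its 62 mm square wooden block (20 mm above the bench), where the teeth rest. Plug 22 mm tall, 32 mm wide in its lowest 5 mm, tapering to 23 mm at 20 mm: a saw let go 5 mm up slips down and centres itself. Four blocks in a row along y, 64 mm apart, random order, in a shallow tray; place with fingers closing along x. z up
- seat_50 (a point): seat of the 50 mm saw: on the axis of its plug, at the top face of its 62 mm square wooden block (20 mm above the bench), where the teeth rest. Plug 22 mm tall, 41 mm wide in its lowest 5 mm, tapering to 32 mm at 20 mm: a saw let go 5 mm up slips down and centres itself. Four blocks in a row along y, 64 mm apart, random order, in a shallow tray; place with fingers closing along x. z up
- lid_bar (a point): centre of the wooden pull bar (50 mm in x, 14 in y, 22 tall; 15 mm above the lid's underside) at the centre of the loose clear lid, 132 (x) x 229 (y) x 4 mm, 0.15 kg. It lies in grooves in the case's long walls (play 2 mm sideways, 2.5 mm up-down), shut or up to 12 mm open, and leaves them only by sliding along the case's +y; free when the bar is 235 mm from the case's centre
- case: wooden case with the saws under the clear lid, fixed; outside 144 (x) x 241 mm (y); walls 10 mm thick, 64 mm tall but only 50 at the +y end, where the lid slides out; inner floor 6 mm above the bench, inside 124 x 221 mm. Origin: centre of its underside. The bench beyond the +y end is clear for 250 mm. Take saws with fingers closing along x

How it is judged:
By the outcome, as a careful person would: the job done as asked, in the order asked, and still so for the second after the job is handed in, with the robot touching nothing.
It also fails if it takes over 122 s, if anything falls off the work surface, if the arm or the gripper's body presses on something with over 40 N, if the wrist force passes 120 N, or if a joint passes its speed limit or range.

## Working session

There is one attempt and no reset: what is moved stays moved. The work goes in short steps, Python scripts to look and compute and a tool call to move; the robot and the scene stay as the last step left them, time stands still between calls to the robot, and variables do not carry over. Pictures are saved under pics/ and viewed, and the job is handed in when it is done.

Besides the shell and the picture viewer there is one more tool, called as name([rows], argument=value, ...), one row to a line, values as JSON. carry_out: Moves the arm, as the interface text tells. Its arguments: {"type":"object","properties":{"series":{"type":"array","items":{"type":"array","items":{"type":"array","items":{"type":"number"}}}}},"required":["series"]}

```bash
ls; mkdir -p pics; python3 - <<'E'
from cell import read_state, get_image
import cv2,numpy as np
s=read_state();print({k:np.round(v,3).tolist() for k,v in s.items()})
for n in ["scene","side","wrist"]:
    d=get_image(n);cv2.imwrite(f"pics/a_{n}.png",d["img"]);np.savez(f"a_{n}.npz",**d)
    print(n,d["mtx"].tolist());print(np.round(d.get("T",d.get("T_tool_cam")),3).tolist())
E
```

```text
pics
{'clock': 0.0, 'qpos': [-0.066, 0.629, 0.038, 1.518, -0.027, 0.996, -0.02], 'qd': [-0.001, 0.002, 0.001, 0.001, 0.001, -0.0, -0.001], 'tau': [-0.001, -56.341, 1.226, -19.345, 0.011, 0.011, -0.0], 'eef_pos': [649.368, 0.046, 230.394], 'tool_rot': [-3.14, 0.0, 1.571], 'force': [-0.415, 0.733, 0.246], 'torque': [0.043, -0.046, 0.047], 'width': 85.306}
scene [[418.75939615851394, 0.0, 255.01854200804343], [0.0, 418.75939615851394, 192.9282154066675], [0.0, 0.0, 1.0]]
[[0.806, -0.442, 0.394, 160.908], [-0.592, -0.591, 0.547, -536.181], [-0.009, -0.674, -0.738, 708.001], [0.0, 0.0, 0.0, 1.0]]
side [[373.28118462282, 0.0, 254.27447281478322], [0.0, 373.28118462282, 193.83649430086166], [0.0, 0.0, 1.0]]
[[-0.81, -0.353, 0.468, 118.143], [-0.585, 0.519, -0.622, 441.116], [-0.024, -0.778, -0.627, 610.11], [0.0, 0.0, 0.0, 1.0]]
wrist [[267.09892009462504, 0.0, 254.91370203739513], [0.0, 267.09892009462504, 190.70825735917242], [0.0, 0.0, 1.0]]
[[0.0, -0.957, -0.289, 72.807], [1.0, 0.0, 0.001, -0.764], [-0.001, -0.289, 0.957, -142.442], [0.0, 0.0, 0.0, 1.0]]
```

View pics/a_scene.png

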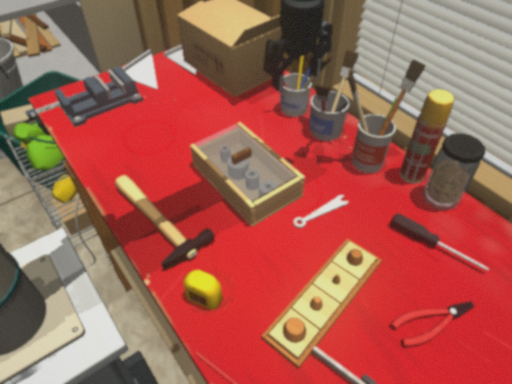

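View pics/a_side.png

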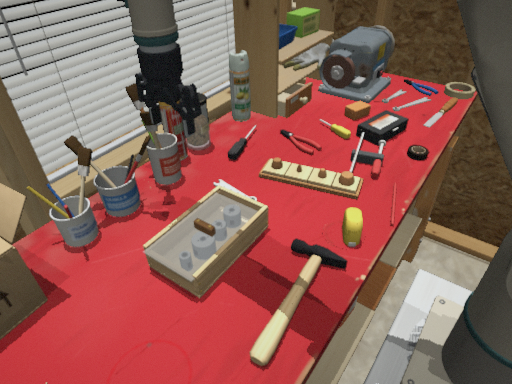

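View pics/a_wrist.png

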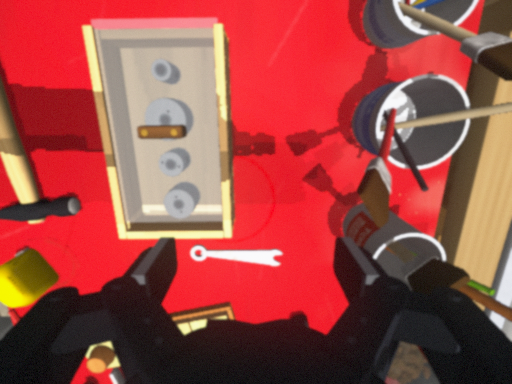

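```bash
cat > h.py <<'E'
import numpy as np,cv2
from scipy.spatial.transform import Rotation as R
from cell import read_state,get_image
def tool(s):
    T=np.eye(4);T[:3,:3]=R.from_euler('xyz',s['tool_rot']).as_matrix();T[:3,3]=s['eef_pos'];return T
def grab(n):
    s=read_state();d=dict(get_image(n))
    if 'T' not in d:d['T']=tool(s)@d['T_tool_cam']
    return d
def cloud(d):
    z=d['z_map'];v,u=np.mgrid[:z.shape[0],:z.shape[1]];K=d['mtx']
    p=np.stack([(u-K[0,2])/K[0,0]*z,(v-K[1,2])/K[1,1]*z,z],-1)
    w=p@d['T'][:3,:3].T+d['T'][:3,3];w[z<=0]=np.nan;return w
def ortho(d,x0,x1,y0,y1,h,sc=3):
    # image rectified onto plane z=h; column=x, row= -y
    P=d['mtx']@np.linalg.inv(d['T'])[:3]
    xs=np.arange(x0,x1,1/sc);ys=np.arange(y1,y0,-1/sc);X,Y=np.meshgrid(xs,ys)
    q=np.stack([X,Y,X*0+h,X*0+1],-1)@P.T
    return cv2.remap(d['img'],(q[...,0]/q[...,2]).astype('f4'),(q[...,1]/q[...,2]).astype('f4'),cv2.INTER_LINEAR)
E
python3 - <<'E'
from h import *
s=read_state();print(s['eef_pos'])
for n in ['scene','side','wrist']:
    d=dict(np.load(f'a_{n}.npz'))
    if n=='wrist': d['T']=tool(s)@d['T_tool_cam']
    w=cloud(d)
    if n=='wrist':
        for u,v in [(162,70),(168,108),(174,161),(181,200),(160,131),(120,120),(225,130),(90,60),(200,226),(150,22),(300,50),(130,180)]: print((u,v),np.round(w[v,u],1))
    else:
        for u,v in ([(355,257),(336,280),(316,302),(294,328),(240,155),(285,310),(366,262)] if n=='scene' else [(278,161),(303,168),(323,174),(347,177),(204,227),(185,260)]): print(n,(u,v),np.round(w[v,u],1))
    # height map crops
    z=w[...,2]
    cv2.imwrite(f'pics/b_{n}_h.png',np.nan_to_num(np.clip(z*2.5+20,0,255)).astype('u1'))
E
```

```text
[6.49510480e+02 1.60541699e-02 2.30575958e+02]
scene (355, 257) [ 570.7 -287.2   41.9]
scene (336, 280) [ 513.2 -298.    31.2]
scene (316, 302) [ 450.  -312.4   40.7]
scene (294, 328) [ 387.8 -326.9   43.6]
scene (240, 155) [538.2  42.6  78.1]
scene (285, 310) [ 407.3 -281.4   12. ]
scene (366, 262) [ 591.5 -300.5   22.1]
side (278, 161) [ 570.3 -271.6   43.8]
side (303, 168) [ 512.9 -309.1   21.3]
side (323, 174) [ 448.5 -300.4   32.4]
side (347, 177) [ 386.1 -309.    43. ]
side (204, 227) [538.6  58.   76. ]
side (185, 260) [522.1 134.7  57.1]
(162, 70) [547.2 114.6  55.8]
(168, 108) [550.2  75.   56.4]
(174, 161) [551.6  14.2  55.9]
(181, 200) [556.2 -35.   56.5]
(160, 131) [546.   51.   77.8]
(120, 120) [493.9  61.8  56.4]
(225, 130) [614.8  51.2  63.7]
(90, 60) [475.  123.2  64.2]
(200, 226) [576.2 -73.9  48.7]
(150, 22) [539.9 160.1  57.6]
(300, 50) [705.5 145.4  -1.1]
(130, 180) [495.8  -9.2  56.4]
```

```bash
python3 - <<'E'
import cv2
a=cv2.imread('pics/a_side.png')[150:210,250:380];b=cv2.imread('pics/a_scene.png')[230:370,250:400]
cv2.imwrite('pics/b_r.png',cv2.resize(a,None,fx=5,fy=5,interpolation=3));cv2.imwrite('pics/b_s.png',cv2.resize(b,None,fx=4,fy=4,interpolation=3))
c=cv2.imread('pics/a_wrist.png')[0:250,70:250];cv2.imwrite('pics/b_w.png',cv2.resize(c,None,fx=2.4,fy=2.4,interpolation=3))
E
```

```text
(no output)
```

View pics/b_s.png

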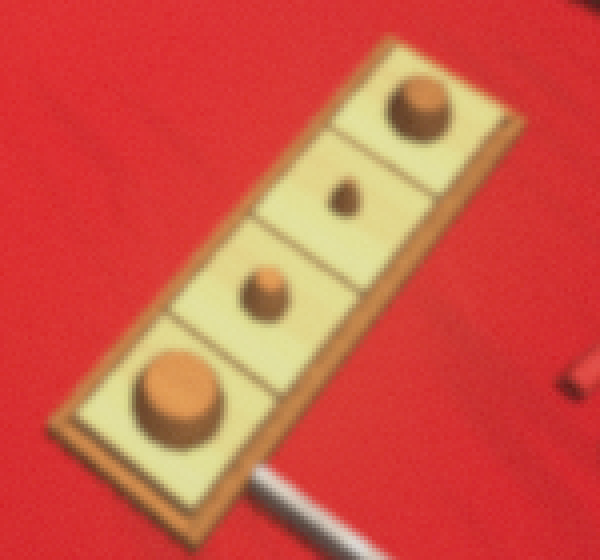

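View pics/b_w.png

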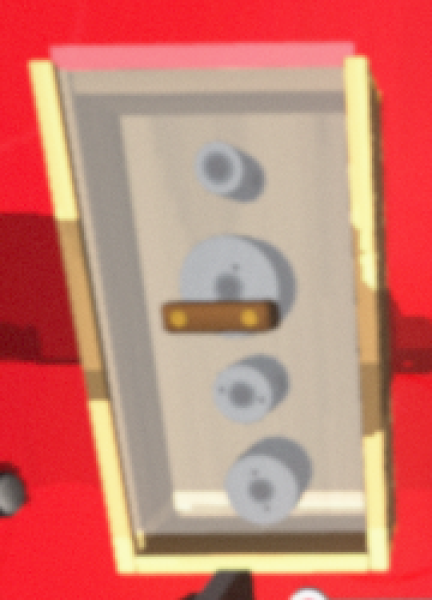

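View pics/b_wrist_h.png

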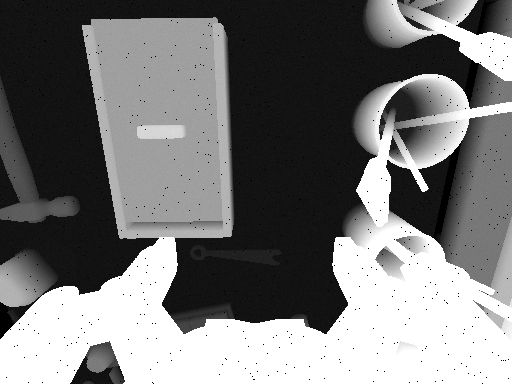

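```bash
python3 - <<'E'
from h import *
s=read_state()
d=dict(np.load('a_wrist.npz'));d['T']=tool(s)@d['T_tool_cam'];w=cloud(d)
m=(w[...,0]>450)&(w[...,0]<660)&(w[...,1]>-110)&(w[...,1]<190)
wall=m&(abs(w[...,2]-64)<2.5)
P=w[wall][:,:2].astype('f4');print(len(P));r=cv2.minAreaRect(P);print('wall rect',r)
bar=m&(w[...,2]>72);B=w[bar];print('bar',len(B),B[:,2].min(),np.median(B[:,2]),cv2.minAreaRect(B[B[:,2]>75][:,:2].astype('f4')))
lid=m&(abs(w[...,2]-56.4)<3);L=w[lid][:,:2].astype('f4');print('lid',cv2.minAreaRect(L),np.median(w[lid][:,2]))
o=ortho(d,440,680,-110,190,64,2.5);cv2.imwrite('pics/c1.png',o)
# long walls line fits
for side in (-1,1):
    # per-row extreme in y-bins
    ys=np.arange(-50,130,6);e=[]
    for y in ys:
        q=P[abs(P[:,1]-y)<3];e.append(np.percentile(q[:,0],1 if side<0 else 99))
    print(side,np.polyfit(ys,e,1))
for n in ['scene','side']:
    d=dict(np.load(f'a_{n}.npz'));w=cloud(d)
    m=(w[...,0]>450)&(w[...,0]<660)&(w[...,1]>-110)&(w[...,1]<190)
    print(n,cv2.minAreaRect(w[m&(abs(w[...,2]-64)<2.5)][:,:2].astype('f4')),cv2.minAreaRect(w[m&(w[...,2]>74)][:,:2].astype('f4')))
    t=(w[...,0]>330)&(w[...,0]<640)&(w[...,1]>-400)&(w[...,1]<-230)
    print(' block',cv2.minAreaRect(w[t&(abs(w[...,2]-20)<2)][:,:2].astype('f4')))
    top=(t&(w[...,2]>38)).astype('u1');k,lab,st,c=cv2.connectedComponentsWithStats(top)
    for i in range(1,k):
        if st[i,4]>3: q=w[lab==i]; print(' top',len(q),q.mean(0).round(1),np.ptp(q,axis=0).round(1))
E
```

```text
4555
wall rect ((544.1852416992188, 36.589622497558594), (144.57376098632812, 241.27865600585938), 0.6766260266304016)
bar 24023 72.21904044253364 310.71533736717595 ((585.157958984375, 18.110763549804688), (58.716453552246094, 146.0039825439453), 68.17373657226562)
lid ((547.5863647460938, 41.05382537841797), (138.04005432128906, 247.54794311523438), 0.7023144364356995) 55.76337482536755
-1 [-1.06192459e-02  4.73511725e+02]
1 [-1.05303636e-02  6.16440303e+02]
scene ((546.597412109375, 35.202552795410156), (145.87623596191406, 244.464599609375), 0.5000575184822083) ((591.8370361328125, 7.405250549316406), (53.214210510253906, 164.368896484375), 58.26784133911133)
 block ((478.8508605957031, -327.31341552734375), (282.02398681640625, 108.51123046875), 13.087801933288574)
 top 107 [ 578.5 -281.9   42.2] [22.9 22.7  7.2]
 top 14 [ 516.9 -295.9   40.4] [7.6 6.8 3.1]
 top 56 [ 454.2 -310.3   41.6] [15.2 13.4  6.8]
 top 300 [ 391.6 -325.    42.1] [32.8 31.4  7.9]
side ((545.1050415039062, 37.38536071777344), (146.5364990234375, 242.9999237060547), 0.711184024810791) ((585.8199462890625, 23.724159240722656), (75.35479736328125, 147.66510009765625), 70.57591247558594)
 block ((470.40362548828125, -322.1238098144531), (292.0206298828125, 103.00012969970703), 12.395641326904297)
 top 44 [ 577.2 -276.3   41.9] [23.5 24.7  6.7]
 top 5 [ 515.8 -291.7   41.4] [5.7 1.9 4. ]
 top 20 [ 453.6 -305.6   41.7] [12.2 10.8  6.4]
 top 92 [ 390.3 -318.5   42.3] [31.7 30.   7.7]
```

View pics/c1.png

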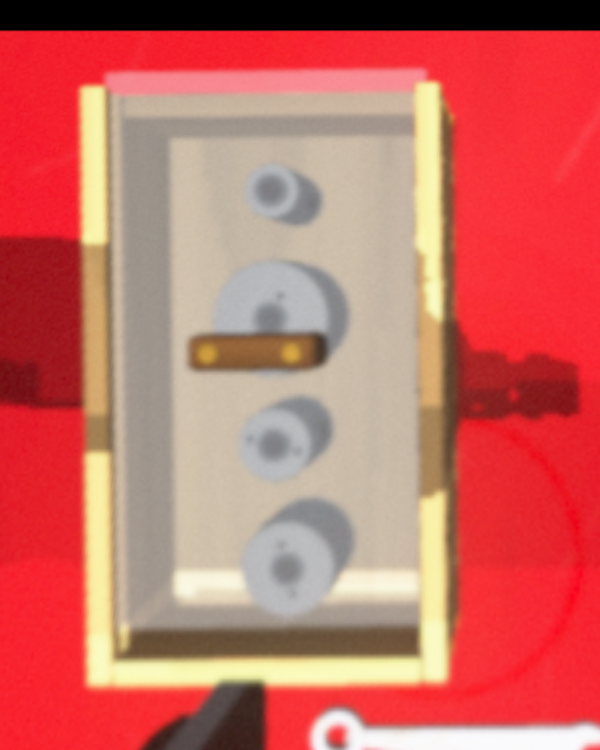

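```bash
cat >> h.py <<'E'
def go(x,y,z,yaw=None,s=None):
    """print shift cm/tool and rotvec to TCP world target; yaw = world angle (deg) of tool y axis, pointing down"""
    s=s or read_state();T=tool(s)
    sh=T[:3,:3].T@(np.array([x,y,z])-T[:3,3])/10
    cur=np.degrees(np.arctan2(T[1,1],T[0,1]))
    if yaw is None: yaw=cur
    a=np.radians(yaw);G=np.array([[-np.sin(a)*-1*-1,np.cos(a),0],[0,np.sin(a),0],[0,0,-1]],float)
    ty=np.array([np.cos(a),np.sin(a),0]);tz=np.array([0,0,-1.]);tx=np.cross(ty,tz);G=np.stack([tx,ty,tz],1)
    rv=R.from_matrix(T[:3,:3].T@G).as_rotvec()
    print('t %.2f pos'%s['clock'],np.round(s['eef_pos'],1),'yaw %.2f'%cur,'F',np.round(s['force'],1),'w %.1f'%s['width'])
    print('shift cm',sh.round(2),'rot',rv.round(3),'rows>=',int(np.ceil(max(np.linalg.norm(sh)/4.17,np.degrees(np.linalg.norm(rv))/7.16))))
E
python3 - <<'E'
from h import *
s=read_state()
d=dict(np.load('a_wrist.npz'));d['T']=tool(s)@d['T_tool_cam'];w=cloud(d)
m=(w[...,0]>490)&(w[...,0]<600)&(w[...,1]>10)&(w[...,1]<90)&(w[...,2]<85)
b=w[m&(w[...,2]>72)];print(len(b),np.median(b[:,2]),cv2.minAreaRect(b[:,:2].astype('f4')))
for n in ['scene','side']:
    w=cloud(dict(np.load(f'a_{n}.npz')));m=(w[...,0]>490)&(w[...,0]<600)&(w[...,1]>10)&(w[...,1]<90)&(w[...,2]<85)
    b=w[m&(w[...,2]>74)];print(len(b),np.median(b[:,2]),cv2.minAreaRect(b[:,:2].astype('f4')))
go(544.5,49,130,90.6)
E
```

```text
607 77.47698273028124 ((544.7945556640625, 50.15413284301758), (49.51753234863281, 14.032238006591797), 0.31017670035362244)
110 78.09494135309552 ((545.4502563476562, 48.119449615478516), (14.869317054748535, 48.24146270751953), 88.77576446533203)
137 78.72147570077288 ((543.63720703125, 52.000030517578125), (15.10505485534668, 49.7359619140625), 89.27140808105469)
t 0.15 pos [649.5   0.  230.6] yaw 0.00 F [ 0.2 -0.1 -0. ] w 85.5
shift cm [  4.9  -10.49  10.07] rot [-1.000e-03 -1.000e-03 -1.581e+00] rows>= 13
```

carry_out([
  [[1,-2.1,1,0,0,-0.12,8.5],[2,-4.2,2,0,0,-0.24,8.5],[3,-6.3,3,0,0,-0.36,8.5],[4,-8.4,4,0,0,-0.48,8.5],[5,-10.5,5,0,0,-0.6,8.5]],
])

```text
clock: 0.57
eef_pos: [543.8, 50.4, 180.8]
tool_rot: [-3.141, -0.0, 2.177]
force: [-0.5, 0.7, -0.1]
width: 85.4
```

carry_out([
  [[0,0,1,0,0,-0.12,8.5],[0,0,2,0,0,-0.24,8.5],[0,0,3,0,0,-0.36,8.5],[0,0,4,0,0,-0.48,7],[0,0,5,0,0,-0.6,6]],
])

```text
clock: 0.98
eef_pos: [544.9, 50.0, 130.8]
tool_rot: [3.142, -0.0, 2.777]
force: [0.7, -0.2, 0.4]
width: 63.4
```

carry_out([
  [[0,0,0.5,0,0,-0.12,5],[0,0,1.5,0,0,-0.24,5],[0,0,2.5,0,0,-0.381,5],[0,0,2.5,0,0,-0.381,5],[0,0,2.5,0,0,-0.381,5]],
])

```text
clock: 1.4
eef_pos: [544.5, 49.8, 105.8]
tool_rot: [3.141, -0.002, -3.134]
force: [0.3, -0.3, 0.3]
width: 50.1
```

```bash
python3 - <<'E'
from h import *
go(544.6,50,59,90.6)
E
```

```text
t 1.40 pos [544.5  49.8 105.8] yaw 90.44 F [ 0.3 -0.3  0.3] w 50.1
shift cm [-0.02  0.02  4.68] rot [ 0.    -0.002 -0.003] rows>= 2
```

carry_out([
  [[0,0,2,0,0,0,5],[0,0,4,0,0,0,5],[0,0,4.5,0,0,0,3],[0,0,4.5,0,0,0,1],[0,0,4.5,0,0,0,1]],
])

```text
clock: 1.82
eef_pos: [545.4, 50.3, 61.9]
tool_rot: [3.142, 0.001, -3.132]
force: [-0.4, 3.9, -0.5]
width: 14.1
```

carry_out([
  [[0,0,0,0,0,0,0.5],[0,0,0,0,0,0,0.5],[0,0,0,0,0,0,0.5],[0,0,0,0,0,0,0.5]],
])

```text
clock: 2.15
eef_pos: [545.6, 50.1, 62.2]
tool_rot: [3.141, 0.002, -3.132]
force: [-1.3, 0.7, 3.5]
width: 12.8
```

carry_out([
  [[0,0,-0.1,0,0,0,0.5],[0,1,-0.1,0,0,0,0.5],[0,2.5,-0.1,0,0,0,0.5],[0,4.5,-0.1,0,0,0,0.5],[0,6.5,-0.1,0,0,0,0.5]],
])

```text
clock: 2.57
eef_pos: [544.3, 116.0, 62.3]
tool_rot: [3.141, -0.0, -3.132]
force: [-0.0, 1.5, -1.3]
width: 12.8
```

```bash
python3 - <<'E'
from h import *
go(542,287,61,90.6)
d=grab('side');cv2.imwrite('pics/d1.png',d['img'])
E
```

```text
t 2.57 pos [544.3 116.   62.3] yaw 90.52 F [-0.   1.5 -1.3] w 12.8
shift cm [ 0.07 17.1   0.13] rot [ 0.    -0.    -0.001] rows>= 5
```

View pics/d1.png

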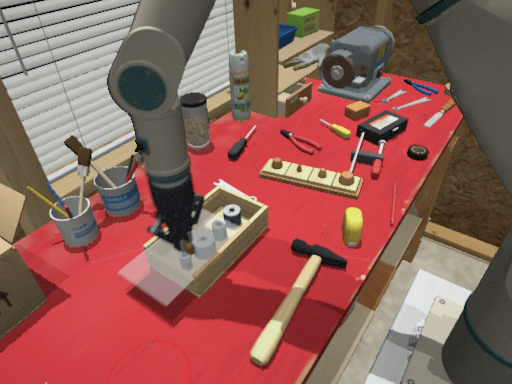

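The lid is sliding with the bar (about 65 mm out at pixel (160,275)); I keep pulling.

carry_out([
  [[0,2,0,0,0,0,0.5],[0,4.2,0,0,0,0,0.5],[0,6.4,0,0,0,0,0.5],[0,8.4,0,0,0,0,0.5],[0,9.5,0,0,0,0,0.5]],
])

```text
clock: 3.03
eef_pos: [542.7, 214.2, 62.4]
tool_rot: [3.139, 0.0, -3.128]
force: [-0.4, -0.1, -2.0]
width: 12.5
```

carry_out([
  [[0,1.5,0,0,0,0,0.5],[0,3.5,0,0,0,0,0.5],[0,5.5,0,0,0,0,0.5],[0,7,0,0,0,0,0.5],[0,7.7,0,0,0,0,0.5]],
])

```text
clock: 3.45
eef_pos: [542.1, 290.0, 62.4]
tool_rot: [3.14, 0.0, -3.129]
force: [-0.7, -0.3, -1.3]
width: 12.7
```

```bash
python3 - <<'E'
from h import *
go(542,287,61,90.6)
d=grab('side');cv2.imwrite('pics/d2.png',d['img']);w=cloud(d)
m=(w[...,0]>450)&(w[...,0]<640)&(w[...,1]>165)&(w[...,1]<430)&(w[...,2]>20)&(w[...,2]<57)
q=w[m];print(len(q),np.percentile(q,[1,50,99],axis=0).round(1).tolist()); A=np.c_[q[:,:2],np.ones(len(q))];print(np.linalg.lstsq(A,q[:,2],rcond=None)[0])
E
```

```text
t 3.45 pos [542.1 290.   62.4] yaw 90.71 F [-0.7 -0.3 -1.3] w 12.7
shift cm [ 0.01 -0.3   0.13] rot [0.002 0.    0.002] rows>= 1
2389 [[474.7, 178.5, 54.2], [523.5, 321.2, 56.5], [605.1, 403.9, 57.0]]
[2.05612794e-03 3.11250168e-04 5.51410740e+01]
```

View pics/d2.png

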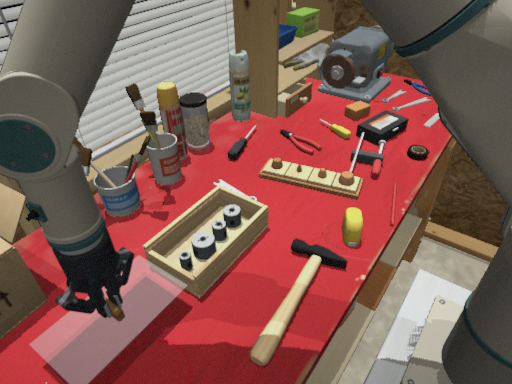

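carry_out([
  [[0,0,1.5,0,0,0,0.5],[0,-0.2,3,0,0,0,0.5],[0,-0.4,4.2,0,0,0,0.5],[0,-0.4,4.8,0,0,0,0.5],[0,-0.4,5.0,0,0,0,0.5]],
])

```text
clock: 3.92
eef_pos: [542.1, 281.3, 10.9]
tool_rot: [-3.14, -0.002, -3.133]
force: [-0.3, 0.4, -1.2]
width: 12.4
```

carry_out([
  [[0,0,0.1,0,0,0,0.5],[0,0,0.15,0,0,0,0.5]],
])

```text
clock: 4.08
eef_pos: [543.0, 283.2, 11.1]
tool_rot: [3.141, 0.001, -3.132]
force: [-0.2, -0.2, -1.3]
width: 12.6
```

carry_out([
  [[0,0,0.1,0,0,0,0.5],[0,0,0.15,0,0,0,0.5],[0,0,0.15,0,0,0,0.5]],
])

```text
clock: 4.33
eef_pos: [543.1, 283.4, 10.2]
tool_rot: [3.141, 0.001, -3.131]
force: [0.1, -0.1, 3.9]
width: 12.5
```

Contact with the bench. Open and back off.

carry_out([
  [[0,0,0,0,0,0,3],[0,0,0,0,0,0,5],[0,0,-0.5,0,0,0,5],[0,0,-3,0,0,0,5],[0,0,-6,0,0,0,5]],
])

```text
clock: 4.75
eef_pos: [541.0, 282.1, 68.3]
tool_rot: [-3.139, -0.004, -3.131]
force: [0.8, -0.1, 0.7]
width: 49.7
```

carry_out([
  [[0,0,-3,0,0,0,5],[0,0,-7,0,0,0.12,5],[0,-4,-11,0,0,0.24,6],[0,-8,-14,0,0,0.36,7],[0,-12,-14,0,0,0.48,8]],
])

```text
clock: 5.17
eef_pos: [545.2, 183.2, 209.5]
tool_rot: [3.134, 0.004, 2.67]
force: [1.5, 0.0, 0.4]
width: 79.4
```

```bash
python3 - <<'E'
from h import *
go(546,0,230,0.6)
E
```

```text
t 5.17 pos [545.2 183.2 209.5] yaw 62.99 F [1.5 0.  0.4] w 79.4
shift cm [ -8.39 -16.27  -2.14] rot [ 0.009 -0.     1.089] rows>= 9
```

carry_out([
  [[-1.7,-3.3,-0.4,0,0,0.12,8.5],[-3.4,-6.6,-0.8,0,0,0.24,8.5],[-5,-9.9,-1.2,0,0,0.36,8.5],[-6.7,-13,-1.7,0,0,0.48,8.5],[-8.4,-16.3,-2.1,0,0,0.6,8.5]],
])

```text
clock: 5.58
eef_pos: [544.7, -4.0, 226.9]
tool_rot: [3.14, 0.0, 2.066]
force: [0.3, 0.1, -0.2]
width: 85.2
```

carry_out([
  [[0,0,0,0,0,0.12,8.5],[0,0,0,0,0,0.24,8.5],[0,0,0,0,0,0.36,8.5],[0,0,0,0,0,0.469,8.5],[0,0,0,0,0,0.469,8.5]],
])

```text
clock: 6.0
eef_pos: [544.7, -2.6, 226.3]
tool_rot: [3.141, 0.0, 1.6]
force: [-0.1, 0.8, -0.1]
width: 85.0
```

carry_out([
  [[0,0,0,0,0,0.01,8.5],[0,0,0,0,0,0.01,8.5]],
])

```text
clock: 6.17
eef_pos: [544.7, -2.5, 226.1]
tool_rot: [3.141, -0.0, 1.595]
force: [-0.3, -0.4, -0.3]
width: 84.8
```

```bash
python3 - <<'E'
from h import *
go(546,0,230,0.6)
for n in ['wrist','scene','side']:
    d=grab(n);np.savez(f'e_{n}.npz',**d);w=cloud(d);cv2.imwrite(f'pics/e_{n}.png',d['img'])
    m=(w[...,0]>490)&(w[...,0]<600)&(w[...,1]>-70)&(w[...,1]<150)&(w[...,2]>42)&(w[...,2]<50)
    k,lab,st,c=cv2.connectedComponentsWithStats(m.astype('u1'))
    for i in range(1,k):
        if st[i,4]>15:
            q=w[lab==i];e=cv2.minAreaRect(q[:,:2].astype('f4'));print(n,len(q),np.round(e[0],1),np.round(e[1],1),q.mean(0).round(1),c[i].round())
    l=(w[...,0]>450)&(w[...,0]<640)&(w[...,1]>165)&(w[...,1]<430)&(w[...,2]>15)&(w[...,2]<40)
    if l.sum()>10: print(' bar',np.median(w[l],0).round(1), w[l][:,2].max())
d=dict(np.load('e_wrist.npz'));cv2.imwrite('pics/e_o.png',ortho(d,460,630,-90,170,46,2.3))
E
```

```text
t 6.17 pos [544.7  -2.5 226.1] yaw 1.40 F [-0.3 -0.4 -0.3] w 84.8
shift cm [ 0.25  0.13 -0.39] rot [ 0.    -0.     0.014] rows>= 1
wrist 376 [545.2 148.5] [109.4   3.6] [542.9 147.9  47.6] [257.  34.]
wrist 377 [541.3 116.6] [22.7 22.9] [541.4 116.6  44.6] [255.  66.]
wrist 1450 [541.   62.4] [48.3 48.8] [540.9  62.8  44.4] [254. 117.]
wrist 502 [542.8   9. ] [29.7 29.9] [542.7   9.   44.4] [254. 162.]
wrist 736 [547.9 -44. ] [38.7 40.1] [548.1 -43.3  44.3] [257. 202.]
scene 95 [546.6 146.4] [  6.3 106.4] [545.  146.8  46.1] [218. 140.]
scene 57 [544.3 116.1] [21.3 21.9] [543.2 114.6  45.5] [225. 148.]
scene 260 [543.4  60.3] [48.6 48.4] [542.9  59.6  45.4] [238. 161.]
scene 119 [544.9   5.6] [29.5 29.3] [544.8   6.1  45.3] [252. 174.]
scene 190 [549.9 -43.3] [35.5 39.4] [549.5 -44.9  45.4] [268. 186.]
 bar [541.6 276.5  24.7] 30.24445168637601
side 184 [547.7 -42.1] [39.  39.7] [547.5 -41.3  45.7] [232. 210.]
side 126 [543.2  10.4] [30.5 31.5] [541.9  11.3  45.8] [219. 224.]
side 333 [541.4  63.8] [49.3 48.7] [540.1  65.1  45.8] [203. 239.]
side 92 [541.7 118.5] [22.8 22.3] [540.6 119.4  45.9] [184. 255.]
 bar [537.7 285.5  26.7] 29.965729259131763
```

View pics/e_o.png

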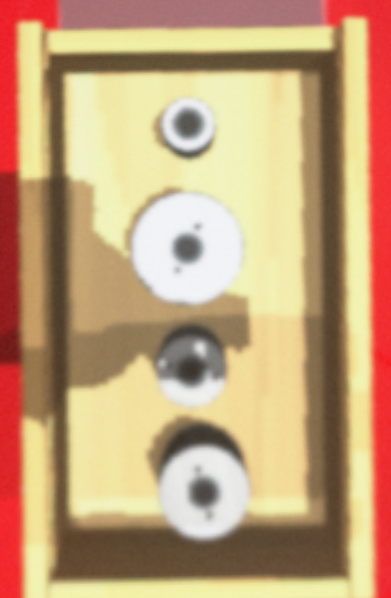

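View pics/e_side.png

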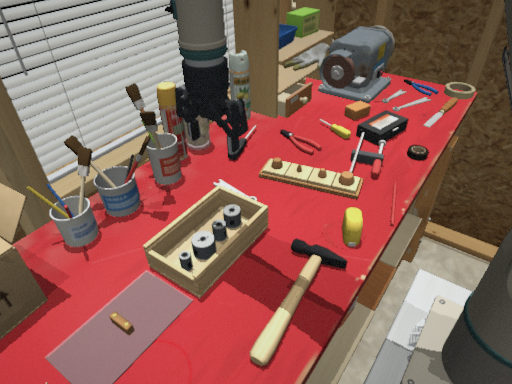

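```bash
python3 - <<'E'
from h import *
go(548,-43.7,90,0.6)
E
```

```text
t 6.32 pos [544.8  -2.7 226. ] yaw 1.34 F [ 0.2  0.1 -0.3] w 85.5
shift cm [-4.11  0.22 13.6 ] rot [ 0.    -0.     0.013] rows>= 4
```

carry_out([
  [[-1,0,3,0,0,0.013,7],[-2.1,0.1,6.5,0,0,0.013,7],[-3.1,0.2,10,0,0,0.013,7],[-4.1,0.2,13,0,0,0.013,7],[-4.1,0.2,13.6,0,0,0.013,7]],
])

```text
clock: 6.73
eef_pos: [544.3, -46.1, 85.7]
tool_rot: [-3.134, 0.001, 1.578]
force: [0.1, -0.0, -0.2]
width: 70.0
```

carry_out([
  [[0,0,2,0,0,0,7],[0,0,4.5,0,0,0,7],[0,0,6.5,0,0,0,7],[0,0,7.7,0,0,0,7],[0,0,7.7,0,0,0,7]],
])

```text
clock: 7.15
eef_pos: [547.7, -43.0, 12.6]
tool_rot: [-3.141, -0.001, 1.581]
force: [-0.7, -0.2, 0.2]
width: 70.0
```

```bash
python3 - <<'E'
from h import *
go(548,-43.7,12,0.6)
d=grab('side');cv2.imwrite('pics/f1.png',cv2.resize(d['img'][150:310,120:300],None,fx=3.3,fy=3.3))
E
```

```text
t 7.15 pos [547.7 -43.   12.6] yaw 0.57 F [-0.7 -0.2  0.2] w 70.0
shift cm [-0.07  0.02  0.06] rot [-0.001 -0.001 -0.001] rows>= 1
```

View pics/f1.png

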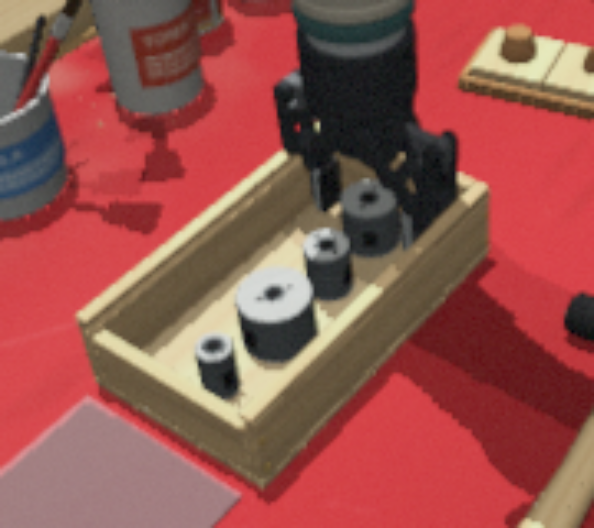

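carry_out([
  [[0,0,0,0,0,0,3],[0,0,0,0,0,0,3],[0,0,0,0,0,0,3],[0,0,0,0,0,0,3],[0,0,0,0,0,0,3]],
])

```text
clock: 7.62
eef_pos: [548.5, -43.5, 14.1]
tool_rot: [3.14, -0.0, 1.58]
force: [-0.2, 1.0, 5.4]
width: 39.2
```

carry_out([
  [[0,0,-0.5,0,0,0,3],[0,0,-1.5,0,0,0,3],[0,0,-4,0,0,0,3],[0,0,-7,0,0,0,3],[0,0,-10,0,0,0,3]],
])

```text
clock: 8.03
eef_pos: [546.9, -43.7, 114.3]
tool_rot: [-3.14, -0.0, 1.58]
force: [0.6, 0.1, -2.2]
width: 39.1
```

```bash
python3 - <<'E'
from h import *
go(520,-220,180,-77)
E
```

```text
t 8.03 pos [546.9 -43.7 114.3] yaw 0.51 F [ 0.6  0.1 -2.2] w 39.1
shift cm [-17.61  -2.86  -6.57] rot [-1.000e-03  1.000e-03  1.353e+00] rows>= 11
```

```bash
python3 - <<'E'
from h import *
go(400,-320,220,-77)
E
```

```text
t 8.03 pos [546.9 -43.7 114.3] yaw 0.51 F [ 0.6  0.1 -2.2] w 39.1
shift cm [-27.5  -14.95 -10.55] rot [-1.000e-03  1.000e-03  1.353e+00] rows>= 11
```

carry_out([
  [[-2.5,-1.4,-1,0,0,0.11,3],[-5,-2.7,-2,0,0,0.22,3],[-7.5,-4.1,-3,0,0,0.33,3],[-10,-5.4,-4,0,0,0.44,3],[-12.5,-6.8,-5,0,0,0.55,3]],
])

```text
clock: 8.45
eef_pos: [480.0, -170.2, 164.3]
tool_rot: [3.141, -0.001, 1.025]
force: [1.4, -0.6, -1.7]
width: 39.3
```

```bash
python3 - <<'E'
from h import *
go(400,-320,220,-77)
E
```

```text
t 8.45 pos [ 480.  -170.2  164.3] yaw -31.29 F [ 1.4 -0.6 -1.7] w 39.3
shift cm [-16.96   0.95  -5.58] rot [ 0.    -0.001  0.798] rows>= 7
```

carry_out([
  [[-2.5,0.1,-1,0,0,0.11,3],[-5,0.3,-2,0,0,0.22,3],[-8,0.5,-3,0,0,0.34,3],[-11,0.7,-4,0,0,0.46,3],[-14,0.9,-5,0,0,0.58,3]],
])

```text
clock: 8.87
eef_pos: [415.5, -294.6, 214.3]
tool_rot: [-3.141, -0.001, 0.444]
force: [0.9, -0.7, -1.8]
width: 39.4
```

carry_out([
  [[-1.5,-1,0,0,0,0.11,3],[-2.5,-1.5,0,0,0,0.218,3],[-2.5,-1.5,0,0,0,0.218,3],[-2.5,-1.5,0,0,0,0.218,3]],
])

```text
clock: 9.2
eef_pos: [387.5, -291.0, 213.5]
tool_rot: [-3.142, -0.001, 0.234]
force: [0.1, 0.1, -0.9]
width: 39.0
```

```bash
python3 - <<'E'
from h import *
go(400,-320,220,-77)
d=grab('wrist');np.savez('g_wrist.npz',**d);w=cloud(d);cv2.imwrite('pics/g_wrist.png',d['img']);
t=(w[...,0]>330)&(w[...,0]<640)&(w[...,1]>-400)&(w[...,1]<-230)
print(' block',cv2.minAreaRect(w[t&(abs(w[...,2]-19)<3)][:,:2].astype('f4')))
top=(t&(w[...,2]>37)&(w[...,2]<50)).astype('u1');k,lab,st,c=cv2.connectedComponentsWithStats(top)
for i in range(1,k):
    if st[i,4]>15: q=w[lab==i]; print(' top',len(q),q.mean(0).round(1),np.ptp(q,axis=0).round(1),np.round(cv2.minAreaRect(q[:,:2].astype('f4'))[0],1),c[i].round())
E
```

```text
t 9.20 pos [ 387.5 -291.   213.5] yaw -76.57 F [ 0.1  0.1 -0.9] w 39.0
shift cm [ 0.54  3.11 -0.65] rot [-0.    -0.001  0.007] rows>= 1
 block ((455.7228698730469, -332.2601013183594), (261.77923583984375, 110.43232727050781), 13.458545684814453)
 top 89 [ 568.6 -281.7   40.2] [ 7.1 18.9  5.7] [ 568.7 -281.6] [287.   2.]
 top 40 [ 515.2 -294.    40.2] [6.7 6.9 5.2] [ 515.5 -293.9] [285.  61.]
 top 142 [ 453.5 -307.8   40.8] [14.6 14.5  7. ] [ 453.6 -307.9] [282. 122.]
 top 553 [ 392.  -322.    41.3] [32.5 32.5  6.9] [ 391.4 -322.3] [280. 176.]
```

View pics/g_wrist.png

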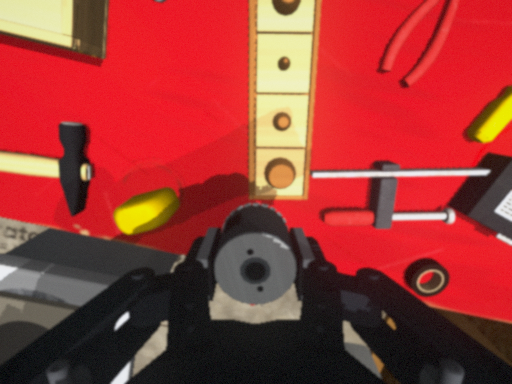

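```bash
python3 - <<'E'
from h import *
go(577.7,-279.6,80,-77)
E
```

```text
t 9.25 pos [ 388.4 -290.9  213.4] yaw -76.50 F [ 1.1 -0.5 -1.5] w 39.0
shift cm [18.65  3.32 13.36] rot [ 0.    -0.001  0.009] rows>= 6
```

carry_out([
  [[3.2,0.6,1,0,0,0.009,3],[6.6,1.2,2,0,0,0.009,3],[10,1.8,4,0,0,0.009,3],[13,2.4,6,0,0,0.009,3],[16,3,8,0,0,0.009,3]],
])

```text
clock: 9.67
eef_pos: [553.4, -282.1, 131.9]
tool_rot: [-3.141, -0.002, 0.228]
force: [-0.2, -0.6, -1.5]
width: 39.6
```

carry_out([
  [[1.6,0.2,2,0,0,0,3],[2.6,0.3,4,0,0,0,3],[2.6,0.3,5.3,0,0,0,3],[2.6,0.3,5.3,0,0,0,3]],
])

```text
clock: 10.0
eef_pos: [574.7, -278.5, 76.3]
tool_rot: [-3.137, 0.004, 0.226]
force: [-1.2, -0.0, -2.6]
width: 39.4
```

```bash
python3 - <<'E'
from h import *
go(577.7,-279.6,30,-77)
E
```

```text
t 10.00 pos [ 574.7 -278.5   76.3] yaw -77.04 F [-1.2 -0.  -2.6] w 39.4
shift cm [0.28 0.19 4.63] rot [-0.005  0.004 -0.001] rows>= 2
```

carry_out([
  [[0.1,0.1,0.5,0,0,0,3],[0.1,0.1,0.5,0,0,0,3],[0.1,0.1,0.5,0,0,0,3]],
])

```text
clock: 10.25
eef_pos: [577.1, -282.5, 76.1]
tool_rot: [3.141, -0.001, 0.222]
force: [0.3, 0.3, -0.6]
width: 39.5
```

```bash
python3 - <<'E'
from h import *
go(577.7,-279.6,30,-77)
E
```

```text
t 10.25 pos [ 577.1 -282.5   76.1] yaw -77.28 F [ 0.3  0.3 -0.6] w 39.5
shift cm [ 0.12 -0.27  4.61] rot [ 0.001 -0.001 -0.005] rows>= 2
```

carry_out([
  [[0.1,-0.3,1,0,0,0,3],[0.1,-0.3,2.2,0,0,0,3],[0.1,-0.3,3.4,0,0,0,3],[0.1,-0.3,4.3,0,0,0,3],[0.1,-0.3,4.5,0,0,0,3]],
])

```text
clock: 10.67
eef_pos: [576.9, -278.2, 28.2]
tool_rot: [-3.14, 0.001, 0.223]
force: [-1.6, 2.1, 6.5]
width: 39.7
```

carry_out([
  [[0,0,0.1,0,0,0,3],[0,0,0.15,0,0,0,3]],
])

```text
clock: 10.83
eef_pos: [577.1, -278.3, 28.2]
tool_rot: [-3.141, 0.001, 0.223]
force: [-1.1, 1.2, 2.2]
width: 38.9
```

carry_out([
  [[0,0,0,0,0,0,6],[0,0,0,0,0,0,6.5],[0,0,0,0,0,0,7],[0,0,-2.5,0,0,0,7],[0,0,-6,0,0,0,7]],
])

```text
clock: 11.25
eef_pos: [575.3, -277.3, 86.2]
tool_rot: [-3.138, 0.005, 0.223]
force: [0.5, -0.5, 0.3]
width: 69.8
```

```bash
python3 - <<'E'
from h import *
d=grab('scene');w=cloud(d);cv2.imwrite('pics/i1.png',cv2.resize(d['img'][220:370,240:410],None,fx=3.5,fy=3.5))
m=(abs(w[...,0]-578)<20)&(abs(w[...,1]+280)<20)&(w[...,2]>50)&(w[...,2]<70);print(m.sum(),np.median(w[m],0))
go(542.9,9.0,115,0.6)
E
```

```text
347 [ 576.13962588 -281.28611821   59.24473491]
t 11.30 pos [ 580.1 -280.5   95.1] yaw -77.26 F [ 0.2 -0.8  4.5] w 70.1
shift cm [  2.77 -29.04  -2.12] rot [ 8.000e-03 -1.000e-03 -1.359e+00] rows>= 11
```

View pics/i1.png

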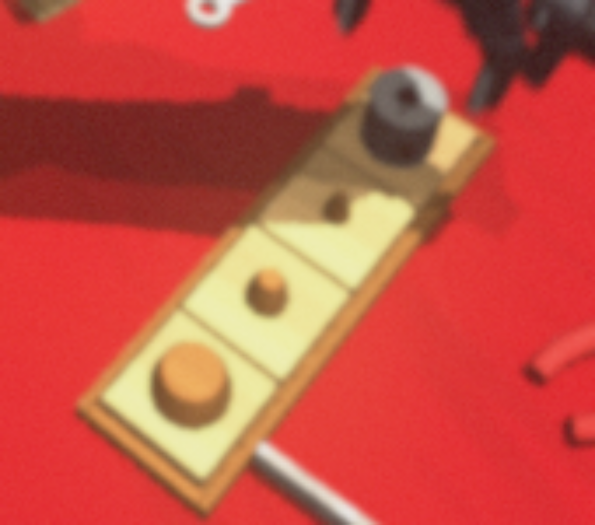

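carry_out([
  [[0.5,-2,-3,0,0,-0.11,7],[1,-5,-4,0,0,-0.22,7],[1.5,-8,-5,0,0,-0.34,7],[2,-11.5,-5,0,0,-0.46,6],[2.5,-15,-5,0,0,-0.58,6]],
])

```text
clock: 11.72
eef_pos: [569.5, -126.0, 139.8]
tool_rot: [3.139, -0.002, 0.808]
force: [0.8, 0.8, -1.2]
width: 60.2
```

```bash
python3 - <<'E'
from h import *
go(542.9,9.0,115,0.6)
E
```

```text
t 11.72 pos [ 569.5 -126.   139.8] yaw -43.72 F [ 0.8  0.8 -1.2] w 60.2
shift cm [  7.91 -11.26   2.46] rot [ 0.003 -0.    -0.774] rows>= 7
```

carry_out([
  [[1.6,-2,0,0,0,-0.12,6],[3.2,-4.5,0,0,0,-0.24,6],[4.8,-7,0,0,0,-0.36,6],[6.4,-9.5,0,0,0,-0.48,6],[7.9,-11.3,0.5,0,0,-0.6,6]],
])

```text
clock: 12.13
eef_pos: [542.1, 11.0, 134.5]
tool_rot: [3.14, -0.001, 1.41]
force: [0.1, -0.0, -0.3]
width: 60.0
```

carry_out([
  [[0,0,1,0,0,-0.12,6],[0,0,2,0,0,-0.175,6],[0,0,3,0,0,-0.175,6],[0,0,3,0,0,-0.175,6],[0,0,3,0,0,-0.175,6]],
])

```text
clock: 12.55
eef_pos: [542.2, 8.0, 103.1]
tool_rot: [-3.141, 0.0, 1.575]
force: [-0.3, -0.4, 0.0]
width: 60.0
```

```bash
python3 - <<'E'
from h import *
go(542.9,9.0,13,0.6)
E
```

```text
t 12.55 pos [542.2   8.  103.1] yaw 0.25 F [-0.3 -0.4  0. ] w 60.0
shift cm [0.1  0.08 9.01] rot [-0.001  0.    -0.006] rows>= 3
```

carry_out([
  [[0.1,0.1,2.5,0,0,-0.006,6],[0.1,0.1,5,0,0,-0.006,6],[0.1,0.1,7.5,0,0,-0.006,6],[0.1,0.1,8.8,0,0,-0.006,6],[0.1,0.1,8.8,0,0,-0.006,6]],
])

```text
clock: 12.97
eef_pos: [542.9, 9.1, 13.7]
tool_rot: [-3.139, 0.001, 1.582]
force: [-0.2, 0.1, 0.6]
width: 59.9
```

carry_out([
  [[0,0,0,0,0,0,2],[0,0,0,0,0,0,2],[0,0,0,0,0,0,2],[0,0,0,0,0,0,2],[0,0,0,0,0,0,2]],
])

```text
clock: 13.38
eef_pos: [544.2, 9.4, 16.9]
tool_rot: [3.139, 0.0, 1.583]
force: [-1.2, -1.2, 6.3]
width: 30.5
```

carry_out([
  [[0,0,-0.5,0,0,0,2],[0,0,-1.5,0,0,0,2],[0,0,-4,0,0,0,2],[0,0,-7,0,0,0,2],[0,0,-10,0,0,0,2]],
])

```text
clock: 13.8
eef_pos: [542.7, 9.7, 116.9]
tool_rot: [-3.14, -0.0, 1.584]
force: [0.2, -0.6, -1.4]
width: 30.6
```

```bash
python3 - <<'E'
from h import *
go(453.6,-307.9,110,-77.1)
E
```

```text
t 13.80 pos [542.7   9.7 116.9] yaw 0.75 F [ 0.2 -0.6 -1.4] w 30.6
shift cm [-31.64  -9.32   0.7 ] rot [-1.000e-03  1.000e-03  1.359e+00] rows>= 11
```

carry_out([
  [[-3,-1,0,0,0,0.11,2],[-6.5,-2,0,0,0,0.22,2],[-10,-3,0,0,0,0.34,2],[-13.5,-4,0,0,0,0.46,2],[-17,-5,0,0,0,0.58,2]],
])

```text
clock: 14.22
eef_pos: [495.1, -162.3, 116.5]
tool_rot: [3.141, -0.001, 0.998]
force: [0.6, -0.5, -1.2]
width: 30.4
```

```bash
python3 - <<'E'
from h import *
go(453.6,-307.9,110,-77.1)
E
```

```text
t 14.22 pos [ 495.1 -162.3  116.5] yaw -32.80 F [ 0.6 -0.5 -1.2] w 30.4
shift cm [-14.49   4.4    0.64] rot [ 0.001 -0.001  0.773] rows>= 7
```

carry_out([
  [[-3,0.9,0,0,0,0.12,2],[-6,1.8,0,0,0,0.24,2],[-9,2.7,0,0,0,0.36,2],[-12,3.6,0.3,0,0,0.48,2],[-14.5,4.4,0.6,0,0,0.6,2]],
])

```text
clock: 14.63
eef_pos: [454.0, -309.3, 110.5]
tool_rot: [3.14, -0.001, 0.396]
force: [0.6, -0.5, -1.7]
width: 30.5
```

carry_out([
  [[0,0,0.5,0,0,0.12,2],[0,0,1.5,0,0,0.173,2],[0,0,2.5,0,0,0.173,2],[0,0,2.5,0,0,0.173,2],[0,0,2.5,0,0,0.173,2]],
])

```text
clock: 15.05
eef_pos: [454.7, -306.0, 84.2]
tool_rot: [-3.14, 0.0, 0.233]
force: [0.2, -1.1, -1.2]
width: 30.6
```

```bash
python3 - <<'E'
from h import *
go(453.6,-307.9,33,-77.1)
E
```

```text
t 15.05 pos [ 454.7 -306.    84.2] yaw -76.64 F [ 0.2 -1.1 -1.2] w 30.6
shift cm [-0.14  0.17  5.12] rot [-0.002  0.     0.008] rows>= 2
```

carry_out([
  [[-0.1,0.15,1,0,0,0.008,2],[-0.1,0.15,2.3,0,0,0.008,2],[-0.1,0.15,3.6,0,0,0.008,2],[-0.1,0.15,4.7,0,0,0.008,2],[-0.1,0.15,5.1,0,0,0.008,2]],
])

```text
clock: 15.47
eef_pos: [453.6, -308.0, 31.9]
tool_rot: [-3.14, 0.001, 0.223]
force: [0.1, -0.6, -1.1]
width: 30.7
```

carry_out([
  [[0,0,0.15,0,0,0,2],[0,0,0.15,0,0,0,2]],
])

```text
clock: 15.63
eef_pos: [454.1, -308.7, 31.7]
tool_rot: [-3.141, 0.0, 0.223]
force: [0.4, 0.3, -0.8]
width: 30.6
```

carry_out([
  [[0,0,0.1,0,0,0,2],[0,0,0.1,0,0,0,5],[0,0,0.1,0,0,0,6],[0,0,0,0,0,0,6],[0,0,-2,0,0,0,6]],
])

```text
clock: 16.05
eef_pos: [452.7, -307.4, 50.1]
tool_rot: [-3.138, 0.003, 0.223]
force: [-0.2, -0.2, -0.4]
width: 59.9
```

carry_out([
  [[0,0,-2.5,0,0,0,6],[0,0,-5,0,0,0,6],[0,0,-8,0,0,0,6]],
])

```text
clock: 16.3
eef_pos: [453.6, -308.2, 132.6]
tool_rot: [-3.14, 0.001, 0.223]
force: [0.8, 0.1, -0.0]
width: 59.6
```

```bash
python3 - <<'E'
from h import *
d=grab('scene');w=cloud(d);cv2.imwrite('pics/i2.png',cv2.resize(d['img'][220:370,240:410],None,fx=3.5,fy=3.5))
for x,y in [(578,-280),(454,-308)]:
    m=(abs(w[...,0]-x)<20)&(abs(w[...,1]-y)<20)&(w[...,2]>48)&(w[...,2]<75);print(m.sum(),np.median(w[m],0))
go(541.3,62.4,120,0.6)
E
```

```text
43 [ 568.87717405 -287.9775302    58.85450069]
284 [ 453.53225025 -312.05209874   59.28132393]
t 16.35 pos [ 456.5 -310.7  138.4] yaw -77.27 F [-0.2  0.4  3.5] w 60.3
shift cm [ 16.49 -34.53   1.74] rot [ 9.000e-03 -1.000e-03 -1.359e+00] rows>= 11
```

View pics/i2.png

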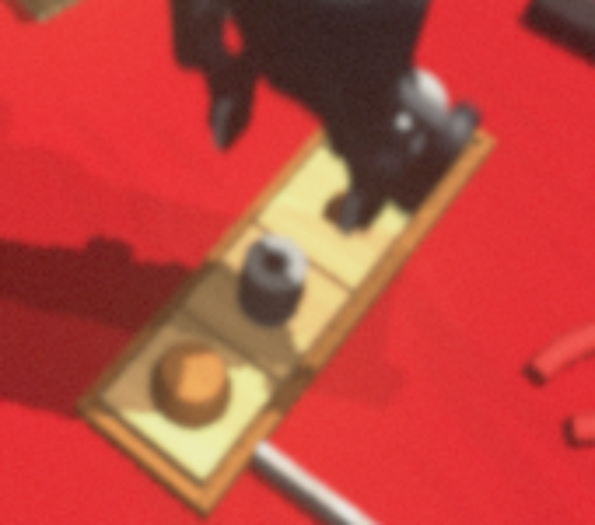

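Two seated (tops at z≈59). Now the 50 mm saw.

carry_out([
  [[1.4,-3,0,0,0,-0.11,7],[2.8,-6,0,0,0,-0.22,7.2],[4.2,-9,0,0,0,-0.34,7.5],[5.7,-12,0,0,0,-0.46,7.5],[7.2,-15.3,0,0,0,-0.58,7.5]],
])

```text
clock: 16.77
eef_pos: [491.1, -142.7, 132.5]
tool_rot: [3.14, -0.001, 0.808]
force: [1.1, 0.2, -0.0]
width: 75.0
```

```bash
python3 - <<'E'
from h import *
go(541.3,62.4,120,0.6)
E
```

```text
t 16.77 pos [ 491.1 -142.7  132.5] yaw -43.73 F [ 1.1  0.2 -0. ] w 75.0
shift cm [ 18.29 -10.55   1.24] rot [ 0.002  0.    -0.774] rows>= 7
```

carry_out([
  [[3,-1.7,0,0,0,-0.12,7.5],[6.4,-3.7,0,0,0,-0.24,7.5],[9.8,-5.7,0,0,0,-0.36,7.5],[13.2,-7.7,0,0,0,-0.48,7.5],[16.4,-9.5,0,0,0,-0.6,7.5]],
])

```text
clock: 17.18
eef_pos: [536.5, 43.0, 132.4]
tool_rot: [3.141, -0.001, 1.409]
force: [0.7, -0.5, -0.1]
width: 75.0
```

carry_out([
  [[1.5,-0.2,0,0,0,-0.12,7.5],[2.1,-0.3,1,0,0,-0.172,7.5],[2.1,-0.3,2,0,0,-0.172,7.5],[2.1,-0.3,2,0,0,-0.172,7.5],[2.1,-0.3,2,0,0,-0.172,7.5]],
])

```text
clock: 17.6
eef_pos: [536.1, 60.1, 111.4]
tool_rot: [-3.14, 0.001, 1.572]
force: [-0.0, -0.3, -0.3]
width: 74.7
```

```bash
python3 - <<'E'
from h import *
go(541.3,62.4,13,0.6)
E
```

```text
t 17.60 pos [536.1  60.1 111.4] yaw 0.04 F [-0.  -0.3 -0.3] w 74.7
shift cm [0.24 0.54 9.84] rot [-0.002  0.001 -0.01 ] rows>= 3
```

carry_out([
  [[0.25,0.5,1,0,0,-0.01,7.5],[0.25,0.5,3,0,0,-0.01,7.5],[0.25,0.5,4,0,0,-0.01,7.5],[0.25,0.5,4,0,0,-0.01,7.5]],
])

```text
clock: 17.93
eef_pos: [540.3, 63.2, 69.7]
tool_rot: [-3.137, 0.001, 1.583]
force: [0.2, -0.7, 0.1]
width: 75.6
```

```bash
python3 - <<'E'
from h import *
go(541.3,62.4,13,0.6)
E
```

```text
t 17.93 pos [540.3  63.2  69.7] yaw 0.72 F [ 0.2 -0.7  0.1] w 75.6
shift cm [-0.08  0.13  5.67] rot [-0.004  0.001  0.002] rows>= 2
```

carry_out([
  [[0,0.1,1.5,0,0,0,7.5],[0,0.1,3.5,0,0,0,7.5],[0,0.1,5.2,0,0,0,7.5],[0,0.1,5.7,0,0,0,7.5],[0,0.1,5.7,0,0,0,4]],
])

```text
clock: 18.35
eef_pos: [541.9, 63.7, 14.1]
tool_rot: [-3.139, 0.0, 1.584]
force: [0.2, 0.2, 0.7]
width: 64.9
```

carry_out([
  [[0,0,0,0,0,0,4],[0,0,0,0,0,0,4],[0,0,0,0,0,0,4],[0,0,0,0,0,0,4]],
])

```text
clock: 18.68
eef_pos: [543.6, 64.2, 16.0]
tool_rot: [3.14, -0.0, 1.585]
force: [0.1, -0.6, 3.7]
width: 48.5
```

carry_out([
  [[0,0,-0.5,0,0,0,4],[0,0,-1.5,0,0,0,4],[0,0,-4,0,0,0,4],[0,0,-7,0,0,0,4],[0,0,-10,0,0,0,4]],
])

```text
clock: 19.1
eef_pos: [542.1, 64.1, 116.4]
tool_rot: [-3.14, 0.0, 1.585]
force: [0.1, -0.1, -0.6]
width: 48.4
```

```bash
python3 - <<'E'
from h import *
go(391.4,-322.2,115,-77.1)
E
```

```text
t 19.10 pos [542.1  64.1 116.4] yaw 0.80 F [ 0.1 -0.1 -0.6] w 48.4
shift cm [-38.42 -15.61   0.16] rot [-1.00e-03  1.00e-03  1.36e+00] rows>= 11
```

carry_out([
  [[-3,-1.2,0,0,0,0.11,4],[-6.5,-2.6,0,0,0,0.22,4],[-10,-4,0,0,0,0.34,4],[-13.5,-5.5,0,0,0,0.46,4],[-17,-7,0,0,0,0.58,4]],
])

```text
clock: 19.52
eef_pos: [474.5, -108.0, 116.0]
tool_rot: [3.141, -0.001, 1.0]
force: [0.3, -0.2, -1.2]
width: 48.5
```

```bash
python3 - <<'E'
from h import *
go(391.4,-322.2,115,-77.1)
d=grab('wrist');cv2.imwrite('pics/j1.png',d['img'])
E
```

```text
t 19.52 pos [ 474.5 -108.   116. ] yaw -32.73 F [ 0.3 -0.2 -1.2] w 48.5
shift cm [-22.51   4.59   0.08] rot [ 0.001 -0.001  0.774] rows>= 7
```

View pics/j1.png

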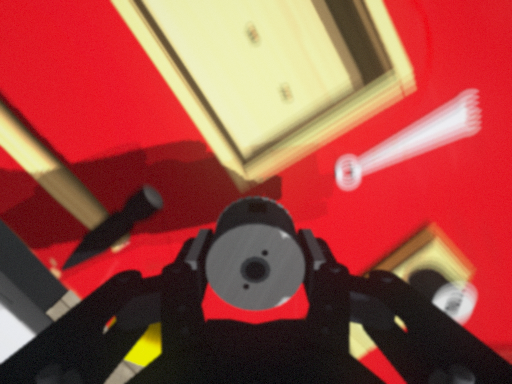

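The 50 mm saw is held centred in the jaws (pixel (255,268)). Continue.

carry_out([
  [[-3.5,0.7,0,0,0,0.12,4],[-7.2,1.5,0,0,0,0.24,4],[-11,2.3,0,0,0,0.36,4],[-15,3.1,0,0,0,0.48,4],[-18.8,3.8,0,0,0,0.6,4]],
])

```text
clock: 19.98
eef_pos: [405.9, -287.4, 115.8]
tool_rot: [3.141, -0.001, 0.4]
force: [1.0, -0.3, -1.1]
width: 48.7
```

```bash
python3 - <<'E'
from h import *
go(391.4,-322.2,85,-77.1)
E
```

```text
t 19.98 pos [ 405.9 -287.4  115.8] yaw -67.10 F [ 1.  -0.3 -1.1] w 48.7
shift cm [-2.69  2.63  3.08] rot [ 0.001 -0.001  0.175] rows>= 2
```

carry_out([
  [[-1.4,1.3,0,0,0,0.1,4],[-2.7,2.6,1,0,0,0.175,4],[-2.7,2.6,3,0,0,0.175,4],[-2.7,2.6,3,0,0,0.175,4],[-2.7,2.6,3,0,0,0.175,4]],
])

```text
clock: 20.4
eef_pos: [391.5, -319.3, 84.9]
tool_rot: [-3.139, 0.001, 0.231]
force: [0.6, 0.8, -0.4]
width: 48.2
```

```bash
python3 - <<'E'
from h import *
go(391.4,-322.2,31,-77.1)
E
```

```text
t 20.40 pos [ 391.5 -319.3   84.9] yaw -76.79 F [ 0.6  0.8 -0.4] w 48.2
shift cm [-0.08  0.3   5.39] rot [-0.002  0.001  0.005] rows>= 2
```

carry_out([
  [[0,0.2,1,0,0,0.005,4],[0,0.2,2.4,0,0,0.005,4],[0,0.2,3.8,0,0,0.005,4],[0,0.2,5,0,0,0.005,4],[0,0.2,5.3,0,0,0.005,4]],
])

```text
clock: 20.82
eef_pos: [392.5, -321.1, 30.9]
tool_rot: [-3.14, 0.0, 0.227]
force: [0.9, 0.4, -0.8]
width: 48.2
```

carry_out([
  [[0,0,0.15,0,0,0,4],[0,0,0.15,0,0,0,4]],
])

```text
clock: 20.98
eef_pos: [392.8, -322.2, 30.7]
tool_rot: [3.141, -0.0, 0.226]
force: [0.6, 0.7, -1.6]
width: 48.8
```

carry_out([
  [[0,0,0.1,0,0,0,4],[0,0,0.1,0,0,0,6.5],[0,0,0.1,0,0,0,7.5],[0,0,0,0,0,0,7.5],[0,0,-2,0,0,0,7.5]],
])

```text
clock: 21.4
eef_pos: [391.0, -321.2, 48.8]
tool_rot: [-3.138, 0.003, 0.225]
force: [0.8, 0.5, -0.4]
width: 74.9
```

carry_out([
  [[0,0,-2.5,0,0,0,7.5],[0,0,-5,0,0,0,7.5],[0,0,-8,0,0,0,7.5]],
])

```text
clock: 21.65
eef_pos: [391.7, -321.8, 131.2]
tool_rot: [-3.14, 0.001, 0.225]
force: [0.3, 0.2, -0.7]
width: 75.4
```

```bash
python3 - <<'E'
from h import *
d=grab('wrist');w=cloud(d);cv2.imwrite('pics/i3.png',d['img'])
for x,y in [(578,-280),(454,-308),(391.5,-322)]:
    m=(abs(w[...,0]-x)<20)&(abs(w[...,1]-y)<20)&(w[...,2]>48)&(w[...,2]<75);print(m.sum(),np.median(w[m],0))
go(541.3,116.6,120,0.6)
E
```

```text
0 [nan nan nan]
1301 [ 454.14915387 -309.39326505   58.51213408]
2037 [ 392.56876988 -322.00076122   58.36553613]
t 21.70 pos [ 394.1 -324.4  136.4] yaw -77.17 F [ 1.4 -0.5  2.9] w 75.2
shift cm [ 24.14 -39.73   1.54] rot [ 0.008 -0.    -1.357] rows>= 12
  return _methods._mean(a, axis=axis, dtype=dtype,
  ret = um.true_divide(
```

View pics/i3.png

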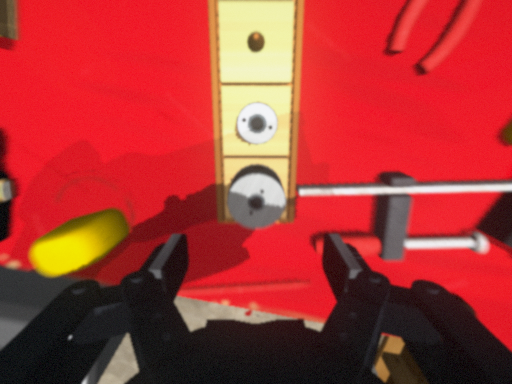

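The 50 mm (255,200) and 32 mm (256,122) saws are seated; the small plug at (256,40) waits for the 24 mm saw.

carry_out([
  [[1.8,-3,0,0,0,-0.11,6],[3.6,-6,0,0,0,-0.22,6],[5.4,-9,0,0,0,-0.34,6],[7.3,-12,0,0,0,-0.46,5.5],[9.3,-15.2,0,0,0,-0.58,5.5]],
])

```text
clock: 22.12
eef_pos: [449.4, -152.4, 130.9]
tool_rot: [3.14, -0.0, 0.809]
force: [0.5, -1.2, 0.2]
width: 54.9
```

```bash
python3 - <<'E'
from h import *
go(541.3,116.6,120,0.6)
E
```

```text
t 22.12 pos [ 449.4 -152.4  130.9] yaw -43.62 F [ 0.5 -1.2  0.2] w 54.9
shift cm [ 25.81 -11.9    1.08] rot [ 0.001  0.    -0.772] rows>= 7
```

carry_out([
  [[3.4,-1.6,0,0,0,-0.12,5.5],[7,-3.2,0,0,0,-0.24,5.5],[10.6,-4.9,0,0,0,-0.36,5.5],[14.2,-6.5,0,0,0,-0.48,5.5],[17.8,-8.2,0,0,0,-0.6,5.5]],
])

```text
clock: 22.53
eef_pos: [513.9, 33.5, 130.8]
tool_rot: [3.141, -0.0, 1.41]
force: [0.5, -1.0, -0.1]
width: 55.0
```

```bash
python3 - <<'E'
from h import *
go(541.3,116.6,110,0.6)
E
```

```text
t 22.53 pos [513.9  33.5 130.8] yaw -9.19 F [ 0.5 -1.  -0.1] w 55.0
shift cm [8.64 1.38 2.08] rot [ 0.001  0.    -0.171] rows>= 3
```

carry_out([
  [[2.5,0.4,0,0,0,-0.08,5.5],[6,1,0.5,0,0,-0.171,5.5],[8.6,1.4,1,0,0,-0.171,5.5],[8.6,1.4,2,0,0,-0.171,5.5],[8.6,1.4,2,0,0,-0.171,5.5]],
])

```text
clock: 22.95
eef_pos: [540.4, 115.9, 109.1]
tool_rot: [-3.14, -0.0, 1.579]
force: [0.6, -1.6, -0.4]
width: 54.8
```

carry_out([
  [[0,0,1,0,0,0,5.5],[0,0,3,0,0,0,5.5],[0,0,3,0,0,0,5.5],[0,0,3,0,0,0,5.5]],
])

```text
clock: 23.28
eef_pos: [540.3, 112.3, 79.8]
tool_rot: [-3.139, 0.001, 1.573]
force: [-0.8, 0.3, 0.5]
width: 54.8
```

```bash
python3 - <<'E'
from h import *
go(541.3,116.6,13,0.6)
E
```

```text
t 23.28 pos [540.3 112.3  79.8] yaw 0.15 F [-0.8  0.3  0.5] w 54.8
shift cm [0.44 0.12 6.68] rot [-0.003  0.001 -0.008] rows>= 2
```

carry_out([
  [[0.2,0.1,0.5,0,0,-0.008,5.5],[0.2,0.1,1,0,0,-0.008,5.5],[0.2,0.1,1,0,0,-0.008,5.5],[0.2,0.1,1,0,0,-0.008,5.5]],
])

```text
clock: 23.62
eef_pos: [542.4, 116.1, 70.5]
tool_rot: [-3.142, -0.0, 1.584]
force: [-0.6, -0.3, 0.6]
width: 54.8
```

```bash
python3 - <<'E'
from h import *
go(541.3,116.6,14,0.6)
E
```

```text
t 23.62 pos [542.4 116.1  70.5] yaw 0.74 F [-0.6 -0.3  0.6] w 54.8
shift cm [ 0.05 -0.1   5.65] rot [-0.    -0.     0.002] rows>= 2
```

carry_out([
  [[0,0,1.5,0,0,0,5.5],[0,0,3.5,0,0,0,5.5],[0,0,5.2,0,0,0,5.5],[0,0,5.6,0,0,0,5.5],[0,0,5.6,0,0,0,3]],
])

```text
clock: 24.03
eef_pos: [541.6, 116.0, 13.7]
tool_rot: [-3.14, 0.0, 1.584]
force: [0.4, -0.5, 1.1]
width: 44.6
```

carry_out([
  [[0,0,0,0,0,0,1.3],[0,0,0,0,0,0,1.3],[0,0,0,0,0,0,1.3],[0,0,0,0,0,0,1.3],[0,0,0,0,0,0,1.3]],
])

```text
clock: 24.45
eef_pos: [543.2, 116.4, 15.5]
tool_rot: [3.14, -0.0, 1.584]
force: [-0.2, -0.2, 6.9]
width: 22.2
```

carry_out([
  [[0,0,-0.5,0,0,0,1.3],[0,0,-1.5,0,0,0,1.3],[0,0,-4,0,0,0,1.3],[0,0,-7,0,0,0,1.3],[0,0,-10.5,0,0,0,1.3]],
])

```text
clock: 24.87
eef_pos: [541.0, 116.0, 120.0]
tool_rot: [-3.139, 0.001, 1.584]
force: [1.4, -1.1, -1.0]
width: 22.5
```

```bash
python3 - <<'E'
from h import *
go(515.5,-294,125,-77.1)
E
```

```text
t 24.87 pos [541. 116. 120.] yaw 0.75 F [ 1.4 -1.1 -1. ] w 22.5
shift cm [-40.96  -3.09  -0.46] rot [-0.002  0.003  1.359] rows>= 11
```

carry_out([
  [[-3,-0.2,0,0,0,0.11,1.3],[-6.5,-0.5,-0.5,0,0,0.22,1.3],[-10,-0.8,-0.5,0,0,0.34,1.3],[-14,-1.1,-0.5,0,0,0.46,1.3],[-18,-1.4,-0.5,0,0,0.58,1.3]],
])

```text
clock: 25.28
eef_pos: [530.4, -64.9, 125.4]
tool_rot: [3.141, -0.001, 0.999]
force: [0.9, -0.3, -2.3]
width: 22.5
```

```bash
python3 - <<'E'
from h import *
go(515.5,-294,125,-77.1)
E
```

```text
t 25.28 pos [530.4 -64.9 125.4] yaw -32.75 F [ 0.9 -0.3 -2.3] w 22.5
shift cm [-20.07  11.14   0.03] rot [ 0.    -0.001  0.774] rows>= 7
```

carry_out([
  [[-3.5,2,0,0,0,0.12,1.3],[-7,4,0,0,0,0.24,1.3],[-10.5,6,0,0,0,0.36,1.3],[-14,7.8,0,0,0,0.48,1.3],[-17,9.5,0,0,0,0.6,1.3]],
])

```text
clock: 25.7
eef_pos: [518.6, -261.2, 125.3]
tool_rot: [3.141, -0.0, 0.396]
force: [0.8, -0.7, -0.6]
width: 23.0
```

```bash
python3 - <<'E'
from h import *
go(515.5,-294,90,-77.1)
E
```

```text
t 25.70 pos [ 518.6 -261.2  125.3] yaw -67.29 F [ 0.8 -0.7 -0.6] w 23.0
shift cm [-1.55  2.9   3.54] rot [ 0.001 -0.     0.171] rows>= 2
```

carry_out([
  [[-0.8,1.5,0,0,0,0.1,1.3],[-1.5,2.9,1,0,0,0.171,1.3],[-1.5,2.9,3,0,0,0.171,1.3],[-1.5,2.9,3.5,0,0,0.171,1.3],[-1.5,2.9,3.5,0,0,0.171,1.3]],
])

```text
clock: 26.12
eef_pos: [515.9, -289.4, 88.2]
tool_rot: [-3.138, 0.002, 0.233]
force: [0.4, 0.3, -0.8]
width: 22.3
```

carry_out([
  [[0,0,0.5,0,0,0,1.3],[0,0,0.5,0,0,0,1.3],[0,0,0.5,0,0,0,1.3]],
])

```text
clock: 26.37
eef_pos: [517.6, -290.3, 85.0]
tool_rot: [-3.142, -0.001, 0.234]
force: [0.4, 0.3, -1.3]
width: 22.1
```

```bash
python3 - <<'E'
from h import *
go(515.5,-294,31,-77.1)
d=grab('wrist');cv2.imwrite('pics/k1.png',d['img'])
E
```

```text
t 26.37 pos [ 517.6 -290.3   85. ] yaw -76.59 F [ 0.4  0.3 -1.3] w 22.1
shift cm [-0.3   0.31  5.4 ] rot [-0.    -0.001  0.009] rows>= 2
```

View pics/k1.png

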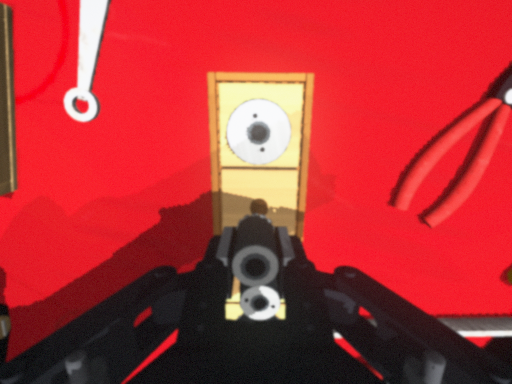

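carry_out([
  [[-0.25,0.3,0.8,0,0,0.009,1.3],[-0.25,0.3,2.2,0,0,0.009,1.3],[-0.25,0.3,3.6,0,0,0.009,1.3],[-0.25,0.3,5,0,0,0.009,1.3],[-0.25,0.3,5.3,0,0,0.009,1.3]],
])

```text
clock: 26.83
eef_pos: [514.1, -293.8, 29.5]
tool_rot: [-3.139, 0.002, 0.224]
force: [-3.8, 2.7, 15.6]
width: 22.5
```

carry_out([
  [[0,0,0.1,0,0,0,1.3],[0,0,0.1,0,0,0,1.3]],
])

```text
clock: 27.0
eef_pos: [515.4, -294.7, 30.5]
tool_rot: [3.141, -0.0, 0.223]
force: [0.1, 0.1, -1.0]
width: 22.0
```

carry_out([
  [[0,0,0,0,0,0,4],[0,0,0,0,0,0,5],[0,0,0,0,0,0,5],[0,0,-0.3,0,0,0,5],[0,0,-2,0,0,0,5]],
])

```text
clock: 27.42
eef_pos: [514.0, -293.4, 48.9]
tool_rot: [-3.139, 0.003, 0.224]
force: [0.3, -0.7, -0.8]
width: 49.7
```

carry_out([
  [[0,0,-2.5,0,0,0,5],[0,0,-6,0,0,0,5],[0,0,-9,0,0,0,5],[-1,-3,-12,0,0,0,5],[-2,-6,-14,0,0,0,5]],
])

```text
clock: 27.83
eef_pos: [483.5, -242.3, 193.2]
tool_rot: [3.138, -0.004, 0.221]
force: [0.1, 0.4, 0.1]
width: 49.7
```

carry_out([
  [[0,-4,0,0,0,0,5],[0,-8,0,0,0,0,5],[0,-12,0,0,0,0,5],[0,-14,0,0,0,0,5],[0,-14,0,0,0,0,5]],
])

```text
clock: 28.25
eef_pos: [450.0, -98.2, 190.6]
tool_rot: [-3.137, 0.001, 0.231]
force: [-1.2, 1.0, 0.3]
width: 49.6
```

```bash
python3 - <<'E'
from h import *
import warnings;warnings.simplefilter('ignore')
s=read_state();print(s['eef_pos'])
for n in ['scene','side']:
    d=grab(n);w=cloud(d);cv2.imwrite(f'pics/l_{n}.png',d['img'])
    for k,(x,y) in {41:(577.7,-279.6),24:(515.5,-294),32:(453.6,-308),50:(391.5,-322.3)}.items():
        m=(abs(w[...,0]-x)<28)&(abs(w[...,1]-y)<28)&(w[...,2]>56)&(w[...,2]<75);q=w[m];print(n,k,m.sum(),np.median(q,0).round(1),np.percentile(q[:,2],[5,95]).round(1),np.round(cv2.minAreaRect(q[:,:2].astype('f4'))[0],1))
    l=(w[...,0]>450)&(w[...,0]<640)&(w[...,1]>165)&(w[...,1]<430)
    print(' bar',np.median(w[l&(w[...,2]>20)&(w[...,2]<40)],0).round(1)); q=w[l&(w[...,2]>2.5)&(w[...,2]<9)];print(len(q),q[:,:2].min(0),q[:,:2].max(0))
cv2.imwrite('pics/l_r.png',cv2.resize(cv2.imread('pics/l_scene.png')[220:370,240:410],None,fx=3.5,fy=3.5))
E
```

```text
[450.03978039 -98.18332681 190.56422279]
scene 41 319 [ 577.1 -280.5   59.3] [57.4 61.4] [ 578.1 -279.9]
scene 24 123 [ 517.  -296.8   59.7] [57.3 61.8] [ 517.4 -296.6]
scene 32 248 [ 454.5 -311.2   59.3] [57.2 61.2] [ 456.  -310.7]
scene 50 688 [ 392.4 -325.1   59.3] [57.4 61. ] [ 393.  -324.8]
 bar [543.  278.1  26.2]
1864 [450.50137278 165.96309052] [639.83348667 429.9280527 ]
side 41 17 [ 589.5 -266.3   59.7] [58.2 61.2] [ 576.2 -270.1]
side 24 48 [ 514.9 -292.5   59.8] [56.5 61.5] [ 515.8 -294. ]
side 32 77 [ 453.1 -305.8   60.1] [56.8 61.6] [ 454.1 -306.5]
side 50 197 [ 391.1 -319.1   59.8] [57.4 61.6] [ 391.9 -320.9]
 bar [538.  284.8  27. ]
8274 [450.02384089 165.13439119] [639.98332384 429.94635966]
```

View pics/l_r.png

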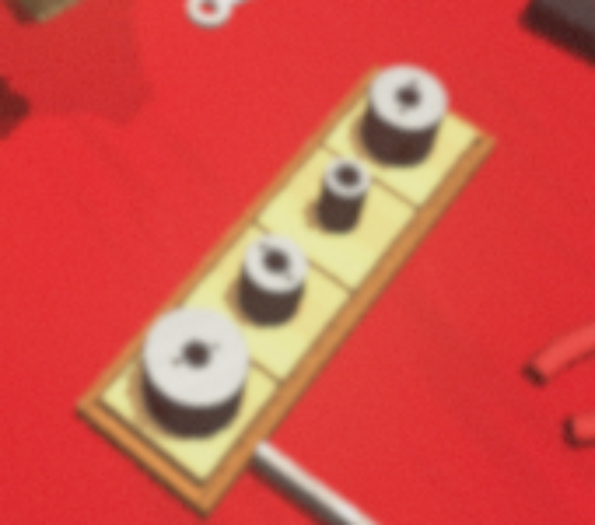

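View pics/l_side.png

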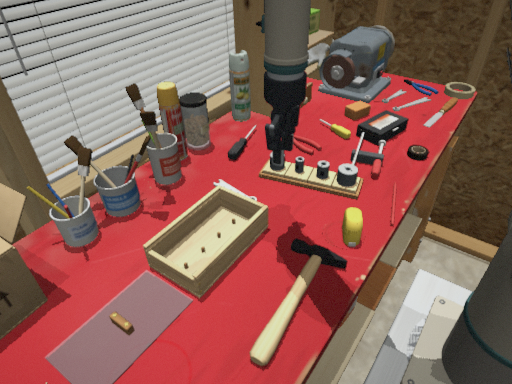

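```bash
python3 -c "
from cell import *
print(finish_job())"
```

```text
the job is handed in; nothing more can be done
None
```

The job is done and handed in at about 28 s. The lid was slid out of its grooves first and laid flat on the bench, bar up, clear of the case. Then the four hole saws were moved, teeth down, each onto the plug for its size.

- **Last checks:** the scene and side cameras show all four saw tops at z ≈ 59–60 mm, where 60 mm is fully down. They sit within about 3 mm of the plug axes, which is about how far apart the cameras read. The lid's bar top reads z ≈ 26–27 mm, so the lid is flat. The case is empty and the gripper is clear of everything, about 190 mm above the bench.
- **Disagreements:** the scene and side cameras differ by about 5–7 mm in y, so I used the wrist camera in between to find the plugs. In the side view the arm partly hid the 41 mm saw, so its centre there is unreliable. The other views show it seated.
- **Forces:** the largest reading was a brief push of about 16 N as the 24 mm saw was set down.

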